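# Clear the wiring bench: sort reels, tool and parts box into their trays

### The job

Clear up the wiring bench: stand the red reel in the red bin and the blue reel in the blue bin, lay the screwdriver lengthwise in the steel tool tray, and shut the lid of the yellow parts box and stow it upright in the black tray with the yellow edges. Each thing must sit flat on the floor of its own tray, let go. Do not knock the soldering-iron stand out of its place.

Things in the scene. Friction and masses are not known exactly. Their poses are not given: they have to be found in the camera images.
- red_reel: Full reel of red hook-up wire standing on end: a plain red cylinder 50 mm in diameter and 58 mm tall with a small white disc in the middle of its top. Origin: centre of the underside; z up along the reel's axis.
- blue_reel: Full reel of blue hook-up wire standing on end: a plain blue cylinder 50 mm in diameter and 58 mm tall with a small white disc in the middle of its top. Origin: centre of the underside; z up along the reel's axis.
- screwdriver: Green-handled screwdriver with black grip stripes, lying flat, 130 mm long: handle from x = -65 to +7 mm, 24 mm wide (y), 22 mm high; steel blade 6 mm thick from x = +7 to +65 mm, its axis 11 mm above the underside. The middle of the handle is at x = -29 mm. Origin: mid-length, level with the handle's underside; x points to the blade's tip. 60 g.
- parts_box: Loose yellow parts box, two compartments, hinged lid open: 50 mm (x) by 64 mm (y), base 34 mm high, 40 mm with the lid shut. The lid is hinged along the top edge at x = +25 mm, z = 34 mm (axis along y), on the side away from the robot; open, it stands up to 50 mm above that edge. Origin: centre of the underside. About 150 g: slides if pushed with over 0.8 N.
- box_lid (a joint): Hinge of the parts box's lid, rad: 0 shut, pi/2 upright, at most 2.1; starts between 1.6 and 2.0 (leaning a little to the box's +x). It swings shut towards the box's -x. It stays where left; about 0.3 N at its free edge turns it: a light push from behind, then down on top, shuts it. The lid is 49 x 62 mm, 6 mm thick.
- red_bin: Fixed square open-topped red bin, 80 x 80 mm outside, 22 mm high, walls and floor 3 mm thick (inside 74 x 74 mm). Origin: centre of the underside, on the bench; x and y along the sides. Home of the red reel.
- blue_bin: Fixed square open-topped blue bin, 80 x 80 mm outside, 22 mm high, walls and floor 3 mm thick (inside 74 x 74 mm). Origin: centre of the underside, on the bench; x and y along the sides. Home of the blue reel.
- tool_tray: Fixed shallow bare-steel tray, 165 mm (its x) by 94 mm (its y) outside, 18 mm high, walls and floor 3 mm thick (inside 159 x 88 mm). Origin: centre of the underside, on the bench. Home of the screwdriver, which lies along it, pointing either way.
- box_bay: Fixed shallow black tray with yellow edges, 80 mm (its x) by 94 mm (its y) outside, 18 mm high, walls and floor 3 mm thick (inside 74 x 88 mm). Origin: centre of the underside, on the bench. Home of the parts box, whose 64 mm side lies along the tray's 88 mm side.
- iron_stand: Bystander: black soldering-iron stand with sponge and a green-handled iron, 150 x 75 mm base, the handle sticking out to x = +150 mm, 70 mm high, loose, 0.7 kg, at the left of the work. Origin: centre of the base's underside. Not to be knocked or shifted.
There are look-alikes about, which are no part of the job. There is more than one size of the blue_bin; the job needs the middle-sized.

How it is judged:
By the outcome, as a careful person would: the job done as asked, in the order asked, and still so for the second after the job is handed in, with the robot touching nothing.
It also fails if it takes over 120 s, if anything falls off the work surface, if the arm or the gripper's body presses on something with over 40 N, if the wrist force passes 120 N, or if a joint passes its speed limit or range.

### The arm

A 6-joint arm with a two-finger parallel gripper is mounted at the origin on the work surface. World frame = base frame: x ahead of the robot, y to its left, z up, the work surface at z = 0. Lengths are in m, angles in rad, forces in N, time in s.
With the tool pointing down it reaches from about 0.25 to 0.725 m from the base axis. Payload 4 kg.
Tool frame: the origin (TCP) lies midway between the tips of the shut fingers; the grasp point (between the pads) lies 19 mm behind it; z points along the fingers, y is the line along which they close (so a half turn about z gives the same grasp; the last joint's range is limited). The gripper opens to 85 mm and grips with 20 to 120 N. Pads are 22 mm wide; open, the fingers measure 114 mm over their backs; the gripper's body (76 mm by 85 mm) begins 54 mm behind the grasp point. The pads swing forward as they close: fully open they stand 13 mm farther back than shut.
Start: joints at [-1.217, 0.241, 0.005, 1.335, 0, 1.571], TCP at [0.173, -0.469, 0.231] pointing down, gripper open.
Joint ranges: [-2.72, 2.72], [-1.05, 1.87], [-1.09, 1.28], [-1.99, 2.15], [-1.42, 1.44], [-3.14, 3.14]. Speed limits (rad/s): [2.79, 2.79, 3.14, 3.14, 3.14, 3.14].

### API

Orientations are given as a unit quaternion [x, y, z, w].
In Python, from workcell import get_obs, camera, job_done, silhouettes gives the robot as it stands. The module is installed in compiled form; this text tells all that it offers.
- The arm moves only by the tool drive_tool, never from a script. Its argument "increments" is a list of rows, each a list of 3 entries, a list of its own where there are three numbers: the shift along the world's x, y, z in mm, then the turn, a rotation vector about the world's x, y, z in degrees, then the opening, from 0 (shut) to 1 (fully open). A call has 1 to 8 rows; each row shifts and turns the commanded pose from where the row before left it; what a row does not reach is not made up. A row lasts 1/12 s, in which the tool goes at most 41.7 mm and 7.16 degrees, less where a joint would pass 70% of its speed; a pose out of reach is approached as far as the arm can. A call is refused whole if a number of a shift passes 41.7 or a number of a turn 7.16, either way. A call with a gripper value outside its range is refused whole. The fingers move at their own pace and stop on an object; the grip force is fixed at half the most. Time passes only in rows, so rows that do not move let the fingers close. It gives the time, the measured TCP pose, the force, the opening and the grip force at its end, in the units of the state.
- get_obs(): the state, without advancing time (a new reading comes with each control period).
- camera(name): name is "side" or "top" or "wrist"; returns a dict with "image" (400x640x3 uint8, red, green, blue), "K" (3x3 intrinsics, pixels), "view" (4x4, takes a point from world to camera coordinates). Camera axes: x right, y down, z forward; pixel columns grow to the right and rows downward; lengths in m; the calibration is good to about 2 mm. A picture is of the moment at which its call begins. There is no depth.
- job_done(): hands the job in; it is judged then, once.
Trained networks look in a picture, given as the dict that the camera call returned (one of the last four; its "shot" number tells which), for a name from the list of things; names that differ only in an ending like _2 or _b are one class to them, and where a whole thing is asked for, a point or a joint stands for the part that bears it (a point fixed in the world has none). Each returns a list of dicts, best first, with "conf" (0 to 1); they miss things now and then, are a little off and sometimes report something else, mostly with a low value. They report only what shows in the picture. A call takes as long as a camera call. They do not tell look-alikes from the thing itself.
- silhouettes(query, picture): "region" (400x640 bool, what is visible of it) and "bbox" ([left, top, right, bottom] in pixels, round what is visible of it).
The state is a dict: "clock": time; "joint_pos": joint angles; "joint_vel": joint speeds; "tau": joint torques, N m; "eef_pos": TCP position; "tool_rot": TCP orientation; "ft_force": force on the tool from outside, world axes, zero at the start; "ft_torque": the same for the moment, N m; "grip_width": finger opening in m; "grasp_force": force on a finger pad.
Only numpy, scipy, OpenCV 4.12 (cv2) and the standard library are available. Lean on these libraries where they do the work, as an engineer would, in place of code of your own. Each camera call takes 0.05 s, during which the arm holds its last target. There are 200 camera calls.

## Working session

There is one attempt and no reset: what is moved stays moved. The work goes in short steps, Python scripts to look and compute and a tool call to move; the robot and the scene stay as the last step left them, time stands still between calls to the robot, and variables do not carry over. Pictures are saved under pics/ and viewed, at most 14 in all, crops included, and the job is handed in when it is done.

Besides the shell and the picture viewer there is one more tool, called after "Emit:" as name(argument=value, ...), one argument or row to a line, values as JSON. drive_tool: Moves the arm, as the interface text tells. Its arguments: {"type":"object","properties":{"increments":{"type":"array"}},"required":["increments"]}

```bash
mkdir -p pics; cat > h.py <<'E'
import numpy as np, cv2, pickle
from workcell import get_obs, camera, job_done, silhouettes
def save(p,n): cv2.imwrite(f'pics/{n}.png',p['image'][:,:,::-1])
def ray(p,u,v,z):
    K,V=np.array(p['K']),np.array(p['view']); R,t=V[:3,:3],V[:3,3]
    c=-R.T@t; d=R.T@np.linalg.inv(K)@np.array([u,v,1.]); return c+d*(z-c[2])/d[2]
def proj(p,X):
    K,V=np.array(p['K']),np.array(p['view']); q=K@(V[:3,:3]@np.array(X)+V[:3,3]); return q[:2]/q[2]
E
python3 - <<'E'
from h import *
t=camera('top'); s=camera('side')
save(t,'t0'); save(s,'s0')
print(get_obs())
for p,n in((t,'top'),(s,'side')):
    V=np.array(p['view']);print(n,-V[:3,:3].T@V[:3,3])
    for q in 'red_reel blue_reel screwdriver parts_box box_lid red_bin blue_bin tool_tray box_bay iron_stand'.split():
        for r in silhouettes(q,p):
            b=r['bbox'];print(q,round(r['conf'],2),b,ray(p,(b[0]+b[2])/2,(b[1]+b[3])/2,0.0)[:2].round(3),r['region'].sum())
E
```

```text
{'clock': 0.1, 'joint_pos': array([-1.21697850e+00,  2.41343195e-01,  3.88647085e-03,  1.33517153e+00,
       -2.29345001e-05,  1.57079463e+00]), 'joint_vel': array([-0.0011934 , -0.00042042,  0.00362914, -0.00183628, -0.00053633,
        0.00203104]), 'tau': array([ 4.05807577e-04, -3.73138404e+01,  2.53009808e+01,  1.08572486e-02,
        1.57826707e-05, -5.94643780e-06]), 'eef_pos': array([ 0.17304693, -0.46852348,  0.23050968]), 'tool_rot': array([ 9.84391823e-01,  1.75988350e-01, -1.72485328e-04, -8.99647436e-04]), 'ft_force': array([ 0.00391093,  0.42169219, -0.24760498]), 'ft_torque': array([ 0.01698446, -0.03591711, -0.00826827]), 'grasp_force': 0.0, 'grip_width': 0.0852496178645699}
top [0.43639256 0.09691479 1.18984998]
red_reel 0.56 [263.9, 222.1, 284.4, 239.9] [0.479 0.248] 229
blue_reel 0.52 [319.8, 234.0, 335.9, 246.6] [0.453 0.075] 174
screwdriver 0.57 [371.6, 216.7, 381.9, 253.0] [ 0.475 -0.082] 189
parts_box 0.86 [425.3, 221.4, 449.9, 246.8] [ 0.482 -0.277] 446
box_lid 0.47 [430.6, 220.2, 439.5, 229.3] [ 0.512 -0.269] 13
red_bin 0.63 [373.0, 169.3, 403.5, 198.2] [ 0.
[... 857 characters left out ...]
9 -0.088] 248
screwdriver 0.54 [313.0, 233.9, 334.8, 271.3] [0.49  0.224] 598
parts_box 0.78 [382.6, 136.7, 400.8, 159.4] [ 0.475 -0.283] 373
box_lid 0.47 [378.9, 125.4, 384.3, 145.3] [ 0.529 -0.343] 39
red_bin 0.69 [307.3, 150.7, 342.3, 173.4] [ 0.64  -0.121] 568
blue_bin 0.96 [165.1, 251.8, 228.1, 308.9] [0.718 0.422] 2691
blue_bin 0.67 [252.6, 235.2, 296.7, 270.2] [0.598 0.274] 1167
blue_bin 0.67 [234.4, 215.8, 264.1, 234.9] [0.704 0.218] 496
tool_tray 0.61 [333.9, 117.3, 387.7, 151.6] [ 0.594 -0.319] 963
box_bay 0.87 [275.7, 190.0, 320.9, 223.1] [0.622 0.099] 887
iron_stand 0.69 [356.1, 197.0, 372.5, 230.9] [0.448 0.053] 474
iron_stand 0.61 [260.6, 303.9, 300.0, 396.8] [0.463 0.495] 3020
```

View pics/t0.png

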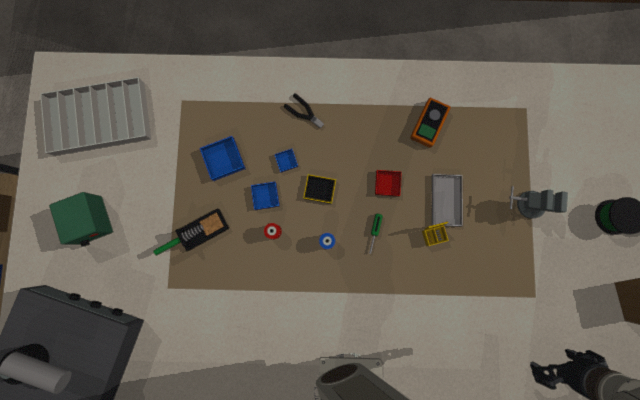

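View pics/s0.png

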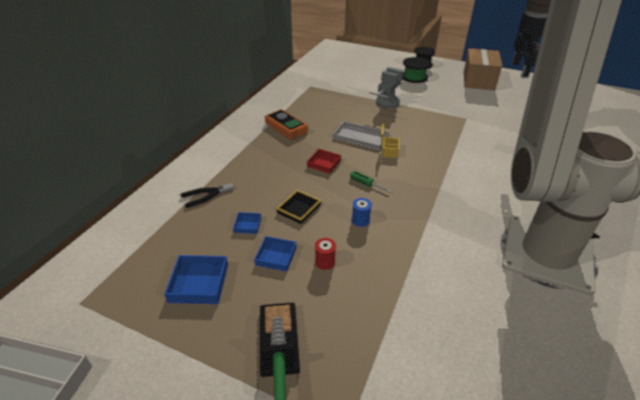

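The top view shows the red reel at (272,231), the blue reel at (327,241), the screwdriver at (375,235) and the box at (436,235). The middle-sized blue bin is at (265,196), the red bin at (388,183), the bay at (319,189) and the steel tray at (447,200). The side view agrees. Next I refine these positions.

```bash
python3 - <<'E'
from h import *
t=camera('top'); s=camera('side'); w=camera('wrist'); save(w,'w0')
def rect(p,m,z):
    c,_=cv2.findContours(m.astype(np.uint8),0,2); c=max(c,key=cv2.contourArea)[:,0,:].astype(float)
    X=np.array([ray(p,u,v,z)[:2] for u,v in c])
    r=cv2.minAreaRect((X*1000).astype(np.float32)); return np.round(r[0]),np.round(r[1]),round(r[2],1)
for p,n in((t,'top'),(s,'side')):
    for q,z in (('red_bin',.018),('blue_bin',.018),('box_bay',.016),('tool_tray',.016),('screwdriver',.013),('parts_box',.03),('iron_stand',.01)):
        for r in silhouettes(q,p)[:3]: print(n,q,round(r['conf'],2),rect(p,r['region'],z))
    hsv=cv2.cvtColor(p['image'],cv2.COLOR_RGB2HSV).astype(int)
    for q in('red_reel','blue_reel'):
        r=silhouettes(q,p)[0]; b=[int(x) for x in r['bbox']]
        sub=hsv[b[1]-2:b[3]+3,b[0]-2:b[2]+3]; H=sub[...,0]
        m=((H<10)|(H>170) if q[0]=='r' else (H>100)&(H<130))&(sub[...,1]>140)
        ys,xs=np.nonzero(m); bb=[xs.min()+b[0]-2,ys.min()+b[1]-2,xs.max()+b[0]-2,ys.max()+b[1]-2]
        print(n,q,bb,ray(p,(bb[0]+bb[2])/2,(bb[1]+bb[3])/2,.029 if n=='side' else .04)[:2].round(4))
    
V=np.array(w['view']);print('wrist',-V[:3,:3].T@V[:3,3],V[:3,:3].round(2).tolist(),w['K'])
E
```

```text
top red_bin 0.64 (array([ 642., -113.]), array([80., 82.]), 89.9)
top blue_bin 0.76 (array([591., 280.]), array([83., 82.]), 11.6)
top blue_bin 0.7 (array([709., 215.]), array([67., 62.]), 18.2)
top blue_bin 0.56 (array([709., 424.]), array([117., 115.]), 22.5)
top box_bay 0.98 (array([618., 106.]), array([96., 85.]), 81.9)
top box_bay 0.69 (array([592., 282.]), array([83., 82.]), 9.6)
top tool_tray 0.75 (array([ 593., -304.]), array([ 96., 163.]), 88.6)
top screwdriver 0.55 (array([509., -77.]), array([28., 73.]), 72.1)
top iron_stand 0.6 (array([455., 515.]), array([ 80., 242.]), 29.4)
top red_reel [np.int64(264), np.int64(223), np.int64(281), np.int64(238)] [0.4786 0.2482]
top blue_reel [np.int64(319), np.int64(233), np.int64(334), np.int64(248)] [0.4519 0.0797]
side red_bin 0.85 (array([ 636., -108.]), array([110.,  92.]), 87.0)
side blue_bin 0.97 (array([703., 225.]), array([65., 78.]), 19.7)
side blue_bin 0.87 (array([709., 425.]), array([123., 136.]), 23.4)
side blue_bin 0.7 (array([586., 287.]), array([88., 97.]), 10.6)
side box_bay 0.64 (array([483., 236.]), array([ 48., 102.]), 22.7)
side box_bay 0.61 (array([614., 111.]), array([111.,  92.]), 80.0)
side tool_tray 0.92 (array([ 587., -294.]), array([124., 172.]), 87.8)
side screwdriver 0.83 (array([481., -68.]), array([ 39., 128.]), 72.9)
side parts_box 0.75 (array([ 476., -264.]), array([ 54., 154.]), 18.0)
side iron_stand 0.89 (array([465., 494.]), array([ 76., 205.]), 30.4)
side red_reel [np.int64(315), np.int64(238), np.int64(335), np.int64(269)] [0.4762 0.2502]
side blue_reel [np.int64(353), np.int64(199), np.int64(370), np.int64(225)] [0.4486 0.0795]
wrist [ 0.24666034 -0.44305671  0.37399886] [[0.35, -0.94, -0.0], [-0.89, -0.33, 0.3], [-0.29, -0.11, -0.95]] [[317.82170185   0.         319.18925867]
 [  0.         317.82170185 201.21749155]
 [  0.           0.           1.        ]]
```

View pics/w0.png

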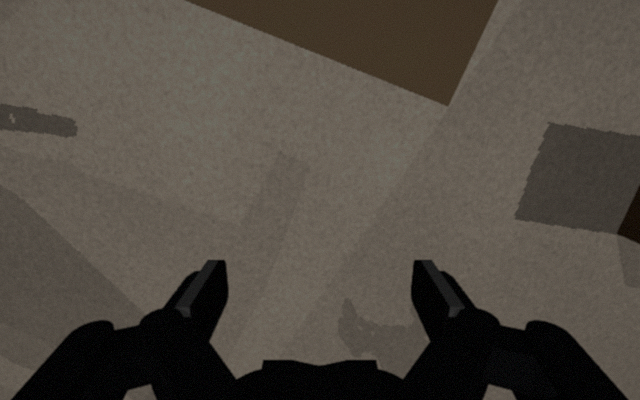

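The wrist view shows only bench, with the camera looking along tool +x. The estimates from the top and side views agree, so I start moving and look from the middle of the bench.

Emit:
drive_tool(
  increments=[
    [[23, 30, 6], [0, 0, 7], 1],
    [[23, 30, 6], [0, 0, 7], 1],
    [[23, 30, 6], [0, 0, 7], 1],
    [[23, 30, 6], [0, 0, 7], 1],
    [[23, 30, 6], [0, 0, 7], 1],
    [[23, 30, 6], [0, 0, 7], 1],
    [[23, 30, 6], [0, 0, 7], 1],
    [[23, 30, 6], [0, 0, 7], 1],
  ],
)

```text
clock: 2.82
eef_pos: [0.358, -0.2274, 0.2799]
tool_rot: [0.785, 0.62, 0.0, 0.0]
ft_force: [0.8, -0.5, 0.2]
grip_width: 0.0855
grasp_force: 0.0
```

Emit:
drive_tool(
  increments=[
    [[23, 30, 6], [0, 0, 7], 1],
    [[23, 30, 6], [0, 0, 7], 1],
    [[23, 30, 6], [0, 0, 7], 1],
    [[0, 36, 0], [0, 0, 0], 1],
    [[0, 36, 0], [0, 0, 0], 1],
    [[0, 0, 0], [0, 0, 0], 1],
  ],
)

```text
clock: 3.32
eef_pos: [0.4263, -0.0618, 0.2974]
tool_rot: [0.658, 0.753, 0.001, -0.001]
ft_force: [-0.4, 0.8, -0.2]
grip_width: 0.0855
grasp_force: 0.0
```

```bash
cat >> h.py <<'E'
def rect(p,m,z):
    c,_=cv2.findContours(m.astype(np.uint8),0,2); c=max(c,key=cv2.contourArea)[:,0,:].astype(float)
    X=np.array([ray(p,u,v,z)[:2] for u,v in c])
    r=cv2.minAreaRect((X*1000).astype(np.float32)); return np.round(r[0]),np.round(r[1]),round(r[2],1)
def pose():
    from scipy.spatial.transform import Rotation as R
    o=get_obs(); r=R.from_quat(o['tool_rot']).as_matrix()
    print('t %.2f'%o['clock'],'tcp',(o['eef_pos']*1000).round(1),'yaw %.1f'%np.degrees(np.arctan2(r[1,0],r[0,0])),'tilt',r[:2,2].round(3),'q',o['joint_pos'].round(2),'w',round(o['grip_width'],4),'gf',o['grasp_force'],'f',o['ft_force'].round(1))
def look(n,qs):
    w=camera('wrist'); save(w,n)
    for q,z in qs:
        for r in silhouettes(q,w)[:3]: print(q,round(r['conf'],2),r['bbox'],*rect(w,r['region'],z))
    return w
E
python3 - <<'E'
from h import *
pose()
look('w1',(('red_reel',.058),('blue_reel',.058),('screwdriver',.013),('red_bin',.022),('box_bay',.018),('blue_bin',.022)))
E
```

```text
t 3.32 tcp [426.3 -61.8 297.4] yaw 97.7 tilt [-0.     0.003] q [-0.15  0.08 -0.01  1.47  0.    1.29] w 0.0855 gf 0.0 f [-0.4  0.8 -0.2]
red_reel 0.5 [446.1, 2.8, 545.8, 96.3] [596.  97.] [89. 78.] 81.0
blue_reel 0.8 [333.7, 20.6, 379.7, 71.2] [450.  76.] [54. 49.] 81.5
blue_reel 0.49 [311.8, 159.2, 401.3, 195.5] [474. -62.] [ 23. 116.] 76.3
blue_reel 0.26 [349.5, 282.6, 365.3, 338.0] [ 507. -258.] [11. 92.] 16.9
screwdriver 0.81 [313.1, 155.2, 400.0, 195.4] [480. -72.] [ 25. 130.] 76.7
red_bin 0.9 [428.6, 184.1, 499.5, 249.9] [ 638. -112.] [84. 90.] 87.4
box_bay 0.58 [447.8, 1.0, 544.7, 96.6] [615. 105.] [98. 86.] 80.8
```

View pics/w1.png

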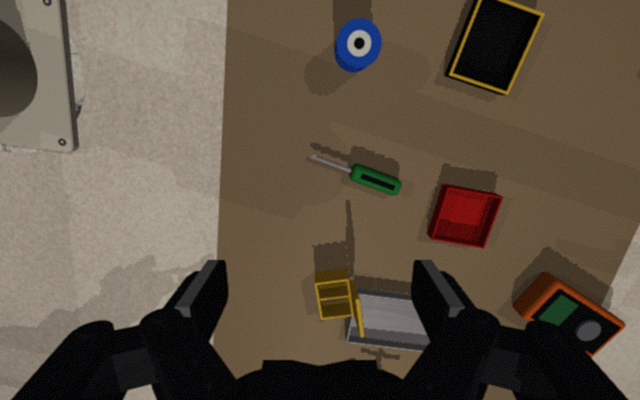

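The wrist view shows the blue reel at (358,45) and the screwdriver at (355,172), blade toward −x. The red bin is at (465,215), the bay at (495,45), and the box at (335,298) with its lid leaning toward the steel tray. Next I go to the red reel.

Emit:
drive_tool(
  increments=[
    [[6, 38, -12], [0, 0, 0], 1],
    [[6, 38, -12], [0, 0, 0], 1],
    [[6, 38, -12], [0, 0, 0], 1],
    [[6, 38, -12], [0, 0, 0], 1],
    [[6, 38, -12], [0, 0, 0], 1],
    [[6, 38, -12], [0, 0, 0], 1],
    [[6, 38, -12], [0, 0, 0], 1],
    [[6, 38, -12], [0, 0, 0], 1],
  ],
)

```text
clock: 4.33
eef_pos: [0.4749, 0.2376, 0.2007]
tool_rot: [0.662, 0.75, 0.0, 0.0]
ft_force: [0.5, -0.8, 0.1]
grip_width: 0.0851
grasp_force: 0.0
```

Emit:
drive_tool(
  increments=[
    [[2, 6, -20], [0, 0, 0], 1],
    [[2, 6, -20], [0, 0, 0], 1],
    [[0, 0, 0], [0, 0, 0], 1],
    [[0, 0, 0], [0, 0, 0], 1],
  ],
)

```text
clock: 4.67
eef_pos: [0.4777, 0.2477, 0.1601]
tool_rot: [0.661, 0.75, -0.002, -0.001]
ft_force: [0.2, -0.4, -0.5]
grip_width: 0.0856
grasp_force: 0.0
```

```bash
python3 - <<'E'
from h import *
pose()
look('w2',(('red_reel',.058),('blue_bin',.02)))
pose()
E
```

```text
t 4.67 tcp [477.7 247.7 160.1] yaw 97.2 tilt [-0.003 -0.002] q [ 0.48  0.36 -0.02  1.19 -0.    1.92] w 0.0856 gf 0.0 f [ 0.2 -0.4 -0.5]
red_reel 0.92 [290.7, 160.1, 351.8, 226.4] [476. 254.] [49. 57.] 24.6
blue_bin 0.89 [551.6, 0.0, 640.0, 99.0] [684. 394.] [67. 82.] 23.0
blue_bin 0.85 [511.6, 203.1, 586.9, 276.9] [702. 221.] [70. 69.] 20.2
blue_bin 0.7 [402.4, 113.4, 500.2, 210.8] [590. 282.] [85. 83.] 10.5
t 4.82 tcp [479.3 248.2 162.8] yaw 97.2 tilt [0.002 0.001] q [ 0.48  0.36 -0.02  1.19 -0.    1.92] w 0.0854 gf 0.0 f [0.5 0.4 0.3]
```

View pics/w2.png

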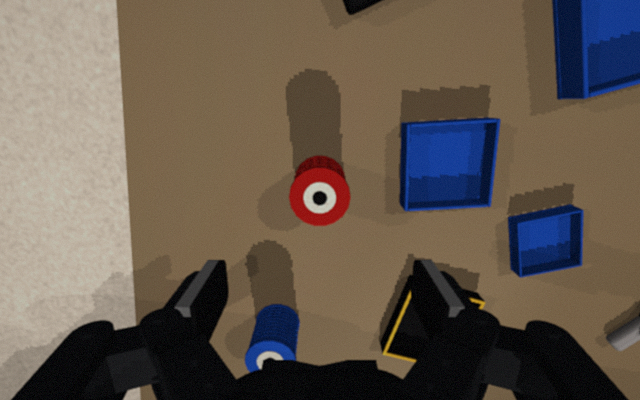

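The red reel's top is at (319,197), centred between the fingers, and the blue bin is at (450,163). Descending to grasp.

Emit:
drive_tool(
  increments=[
    [[0, 2, -35], [0, 0, 0], 1],
    [[0, 0, -35], [0, 0, 0], 1],
    [[0, 0, -35], [0, 0, 0], 1],
    [[0, 0, -20], [0, 0, 0], 1],
    [[0, 0, -14], [0, 0, 0], 1],
    [[0, 0, 0], [0, 0, 0], 0],
    [[0, 0, 0], [0, 0, 0], 0],
    [[0, 0, 0], [0, 0, 0], 0],
  ],
)

```text
clock: 5.48
eef_pos: [0.4798, 0.2513, 0.0243]
tool_rot: [0.661, 0.75, 0.002, 0.001]
ft_force: [-1.2, 0.6, 0.9]
grip_width: 0.0516
grasp_force: 0.8
```

Emit:
drive_tool(
  increments=[
    [[0, 0, 0], [0, 0, 0], 0],
    [[0, 0, 0], [0, 0, 0], 0],
    [[0, 0, 0], [0, 0, 0], 0],
    [[0, 0, 0], [0, 0, 0], 0],
  ],
)

```text
clock: 5.82
eef_pos: [0.4802, 0.2517, 0.0248]
tool_rot: [0.661, 0.75, 0.002, 0.001]
ft_force: [-0.6, -0.0, 7.5]
grip_width: 0.0488
grasp_force: 62.2
```

Emit:
drive_tool(
  increments=[
    [[0, 0, 25], [0, 0, 0], 0],
    [[0, 0, 40], [0, 0, 0], 0],
    [[0, 0, 40], [0, 0, 0], 0],
    [[16, -36, 5], [0, 0, 0], 0],
    [[16, -36, 0], [0, 0, 0], 0],
    [[16, -36, 0], [0, 0, 0], 0],
    [[16, -36, 0], [0, 0, 0], 0],
    [[16, -36, 0], [0, 0, 0], 0],
  ],
)

```text
clock: 6.48
eef_pos: [0.5588, 0.0695, 0.1332]
tool_rot: [0.661, 0.751, 0.001, 0.0]
ft_force: [0.5, 0.7, -0.5]
grip_width: 0.049
grasp_force: 62.3
```

Emit:
drive_tool(
  increments=[
    [[16, -36, 0], [0, 0, 0], 0],
    [[16, -36, 0], [0, 0, 0], 0],
    [[16, -36, 0], [0, 0, 0], 0],
    [[16, -36, 0], [0, 0, 0], 0],
    [[16, -36, 0], [0, 0, 0], 0],
    [[0, 0, 0], [0, 0, 0], 0],
    [[0, 0, 0], [0, 0, 0], 0],
  ],
)

```text
clock: 7.07
eef_pos: [0.6385, -0.1115, 0.132]
tool_rot: [0.662, 0.749, 0.0, -0.0]
ft_force: [-0.2, -0.1, -1.5]
grip_width: 0.049
grasp_force: 62.5
```

```bash
python3 - <<'E'
from h import *
pose()
look('w3',(('red_bin',.02),))
t=camera('top')
for r in silhouettes('red_bin',t)[:1]: print(rect(t,r['region'],.018))
pose()
E
```

```text
t 7.07 tcp [ 638.5 -111.5  132. ] yaw 97.0 tilt [0. 0.] q [-0.17  0.59  0.27  1.25  0.    1.27] w 0.049 gf 62.46999263763428 f [-0.2 -0.1 -1.5]
red_bin 0.78 [269.3, 143.5, 381.5, 239.2] [ 643. -114.] [83. 80.] 87.3
(array([ 642., -100.]), array([86., 66.]), 6.2)
t 7.27 tcp [ 637.8 -107.6  132.5] yaw 97.4 tilt [-0.  0.] q [-0.17  0.59  0.27  1.25  0.    1.27] w 0.0487 gf 62.46941328048706 f [-0.8  0.1 -1.1]
```

View pics/w3.png

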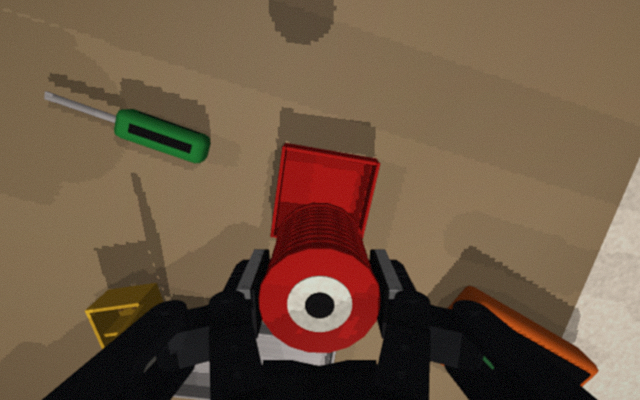

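The held reel is over the red bin, which is visible at (325,190). Lowering it in.

Emit:
drive_tool(
  increments=[
    [[3, -4, -35], [0, 0, 0], 0],
    [[0, 0, -35], [0, 0, 0], 0],
    [[0, 0, -20], [0, 0, 0], 0],
    [[0, 0, -8], [0, 0, 0], 0],
    [[0, 0, -6], [0, 0, 0], 0],
    [[0, 0, 0], [0, 0, 0], 0],
    [[0, 0, 0], [0, 0, 0], 0],
  ],
)

```text
clock: 7.85
eef_pos: [0.6425, -0.1124, 0.0301]
tool_rot: [0.66, 0.751, 0.001, 0.001]
ft_force: [-0.2, -0.0, -0.6]
grip_width: 0.0484
grasp_force: 62.5
```

Emit:
drive_tool(
  increments=[
    [[0, 0, -2], [0, 0, 0], 0],
    [[0, 0, 0], [0, 0, 0], 0.9],
    [[0, 0, 0], [0, 0, 0], 0.9],
    [[0, 0, 0], [0, 0, 0], 0.9],
    [[0, 0, 0], [0, 0, 0], 0.9],
    [[0, 0, 15], [0, 0, 0], 0.9],
    [[0, 0, 40], [0, 0, 0], 1],
    [[0, 0, 40], [0, 0, 0], 1],
  ],
)

```text
clock: 8.52
eef_pos: [0.6391, -0.1128, 0.1198]
tool_rot: [0.661, 0.75, -0.002, -0.003]
ft_force: [0.7, -0.3, -1.2]
grip_width: 0.0852
grasp_force: 0.0
```

Emit:
drive_tool(
  increments=[
    [[-28, 27, 20], [0, 0, 0], 1],
    [[-28, 27, 10], [0, 0, 0], 1],
    [[-28, 27, 0], [0, 0, 0], 1],
    [[-28, 27, 0], [0, 0, 0], 1],
    [[-28, 27, 0], [0, 0, 0], 1],
    [[-28, 27, 0], [0, 0, 0], 1],
    [[-24, 29, 0], [0, 0, 0], 1],
    [[0, 0, 0], [0, 0, 0], 1],
  ],
)

```text
clock: 9.18
eef_pos: [0.4457, 0.0801, 0.1504]
tool_rot: [0.659, 0.752, -0.0, -0.002]
ft_force: [-0.1, -0.4, -0.5]
grip_width: 0.0853
grasp_force: 0.0
```

```bash
python3 - <<'E'
from h import *
pose()
look('w4',(('blue_reel',.058),('box_bay',.016),('screwdriver',.013),('red_reel',.06)))
pose()
E
```

```text
t 9.18 tcp [445.7  80.1 150.4] yaw 97.6 tilt [-0.003  0.002] q [ 0.18  0.21 -0.26  1.11  0.    1.61] w 0.0853 gf 0.0 f [-0.1 -0.4 -0.5]
blue_reel 0.21 [444.5, 122.2, 582.6, 246.5] [588. 114.] [82. 79.] 80.6
box_bay 0.63 [445.8, 122.8, 582.1, 244.4] [616. 107.] [96. 90.] 81.1
screwdriver 0.6 [272.0, 310.6, 392.5, 359.9] [480. -72.] [ 35. 133.] 77.9
screwdriver 0.17 [484.5, 386.4, 511.8, 399.9] [ 679. -131.] [31. 21.] 7.9
red_reel 0.53 [483.9, 387.1, 512.9, 399.9] [639. -83.] [27. 17.] 7.9
t 9.43 tcp [451.7  76.1 150.7] yaw 97.2 tilt [ 0.001 -0.   ] q [ 0.17  0.21 -0.25  1.11 -0.    1.61] w 0.0853 gf 0.0 f [ 0.  -0.1  0.4]
```

View pics/w4.png

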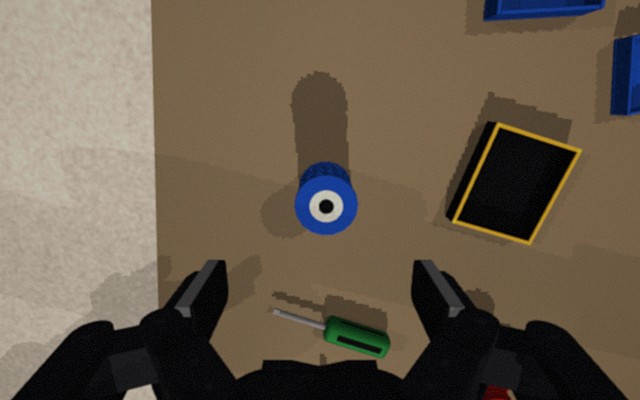

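The blue reel's top is at (326,206) and the bay at (515,183). Descending and grasping.

Emit:
drive_tool(
  increments=[
    [[2, 1, -35], [0, 0, 0], 1],
    [[0, 0, -35], [0, 0, 0], 1],
    [[0, 0, -30], [0, 0, 0], 1],
    [[0, 0, -18], [0, 0, 0], 1],
    [[0, 0, -8], [0, 0, 0], 1],
    [[0, 0, 0], [0, 0, 0], 0],
    [[0, 0, 0], [0, 0, 0], 0],
    [[0, 0, 0], [0, 0, 0], 0],
  ],
)

```text
clock: 10.1
eef_pos: [0.4541, 0.0775, 0.0255]
tool_rot: [0.661, 0.75, 0.001, 0.001]
ft_force: [1.1, 0.2, -0.5]
grip_width: 0.0514
grasp_force: 0.2
```

Emit:
drive_tool(
  increments=[
    [[0, 0, 0], [0, 0, 0], 0],
    [[0, 0, 0], [0, 0, 0], 0],
    [[0, 0, 0], [0, 0, 0], 0],
    [[0, 0, 0], [0, 0, 0], 0],
  ],
)

```text
clock: 10.43
eef_pos: [0.4544, 0.0778, 0.026]
tool_rot: [0.661, 0.751, 0.001, 0.001]
ft_force: [-0.4, -1.3, 6.7]
grip_width: 0.0488
grasp_force: 62.2
```

Emit:
drive_tool(
  increments=[
    [[0, 0, 25], [0, 0, 0], 0],
    [[0, 0, 40], [0, 0, 0], 0],
    [[0, 0, 40], [0, 0, 0], 0],
    [[22, 34, 0], [0, 0, 0], 0],
    [[22, 34, 0], [0, 0, 0], 0],
    [[22, 34, 0], [0, 0, 0], 0],
    [[22, 34, 0], [0, 0, 0], 0],
    [[22, 34, 0], [0, 0, 0], 0],
  ],
)

```text
clock: 11.1
eef_pos: [0.563, 0.2493, 0.1296]
tool_rot: [0.661, 0.751, 0.0, 0.0]
ft_force: [1.1, -0.8, -1.1]
grip_width: 0.0484
grasp_force: 62.5
```

Emit:
drive_tool(
  increments=[
    [[26, 34, 0], [0, 0, 0], 0],
    [[0, 0, 0], [0, 0, 0], 0],
    [[0, 0, 0], [0, 0, 0], 0],
  ],
)

```text
clock: 11.35
eef_pos: [0.5878, 0.2827, 0.1269]
tool_rot: [0.66, 0.751, -0.001, -0.001]
ft_force: [-0.1, -0.5, -0.4]
grip_width: 0.0486
grasp_force: 62.7
```

```bash
python3 - <<'E'
from h import *
pose()
look('w5',(('blue_bin',.02),)); pose(); camera('top'); pose()
E
```

```text
t 11.35 tcp [587.8 282.7 126.9] yaw 97.4 tilt [-0.002 -0.001] q [0.45 0.6  0.28 1.25 0.   1.89] w 0.0486 gf 62.68050670623779 f [-0.1 -0.5 -0.4]
blue_bin 0.96 [271.2, 143.3, 372.7, 242.6] [591. 283.] [80. 83.] 10.4
blue_bin 0.68 [422.4, 0.0, 618.4, 131.8] [716. 414.] [128.  93.] 23.0
blue_bin 0.56 [401.4, 238.4, 484.6, 308.8] [706. 224.] [64. 70.] 21.3
t 11.45 tcp [586.9 280.4 128.4] yaw 97.3 tilt [-0.002 -0.001] q [ 0.45  0.6   0.28  1.25 -0.    1.89] w 0.0485 gf 62.67892241477966 f [ 0.3 -0.1 -1.4]
t 11.50 tcp [586.9 279.9 129.1] yaw 97.3 tilt [-0.001 -0.001] q [ 0.45  0.6   0.28  1.25 -0.    1.89] w 0.0487 gf 62.67926573753357 f [ 0.1  0.1 -1.3]
```

Emit:
drive_tool(
  increments=[
    [[4, 1, -35], [0, 0, 0], 0],
    [[0, 0, -30], [0, 0, 0], 0],
    [[0, 0, -20], [0, 0, 0], 0],
    [[0, 0, -10], [0, 0, 0], 0],
    [[0, 0, -5], [0, 0, 0], 0],
    [[0, 0, 0], [0, 0, 0], 0],
    [[0, 0, 0], [0, 0, 0], 0],
    [[0, 0, 0], [0, 0, 0], 0],
  ],
)

```text
clock: 12.17
eef_pos: [0.5931, 0.282, 0.0314]
tool_rot: [0.661, 0.75, 0.002, 0.001]
ft_force: [0.6, 0.3, -1.7]
grip_width: 0.0485
grasp_force: 62.7
```

Emit:
drive_tool(
  increments=[
    [[0, 0, -3], [0, 0, 0], 0],
    [[0, 0, 0], [0, 0, 0], 0.9],
    [[0, 0, 0], [0, 0, 0], 0.9],
    [[0, 0, 0], [0, 0, 0], 0.9],
    [[0, 0, 0], [0, 0, 0], 0.9],
    [[0, 0, 15], [0, 0, 0], 0.9],
    [[0, 0, 40], [0, 0, 0], 1],
    [[0, 0, 40], [0, 0, 0], 1],
  ],
)

```text
clock: 12.83
eef_pos: [0.5898, 0.2808, 0.1195]
tool_rot: [0.661, 0.751, -0.003, -0.001]
ft_force: [1.8, -0.2, 0.9]
grip_width: 0.0854
grasp_force: 0.0
```

Emit:
drive_tool(
  increments=[
    [[-8, -36, 30], [0, 0, 7], 1],
    [[-8, -36, 20], [0, 0, 7], 1],
    [[-9, -36, 0], [0, 0, 7], 1],
    [[-9, -36, 0], [0, 0, 7], 1],
    [[-9, -36, 0], [0, 0, 7], 0.8],
    [[-8, -36, 0], [0, 0, 7], 0.7],
    [[-9, -36, 0], [0, 0, 7], 0.7],
    [[-9, -36, 0], [0, 0, 7], 0.7],
  ],
)

```text
clock: 13.5
eef_pos: [0.5237, -0.0011, 0.1676]
tool_rot: [0.232, 0.973, -0.0, 0.0]
ft_force: [0.6, 0.0, -0.3]
grip_width: 0.0598
grasp_force: 0.0
```

Emit:
drive_tool(
  increments=[
    [[-8, -36, 0], [0, 0, 7], 0.7],
    [[-8, -36, 0], [0, 0, 7], 0.7],
    [[0, 0, 0], [0, 0, 0], 0.7],
    [[0, 0, 0], [0, 0, 0], 0.7],
  ],
)

```text
clock: 13.83
eef_pos: [0.5089, -0.0698, 0.1676]
tool_rot: [0.123, 0.992, 0.0, 0.0]
ft_force: [2.1, -0.6, -0.1]
grip_width: 0.0598
grasp_force: 0.0
```

```bash
python3 - <<'E'
from h import *
pose()
w=look('w6',(('screwdriver',.013),('parts_box',.034)))
hsv=cv2.cvtColor(w['image'],cv2.COLOR_RGB2HSV)
m=cv2.inRange(hsv,(50,120,40),(75,255,255));n,l,s,c=cv2.connectedComponentsWithStats(m);i=1+s[1:,4].argmax();print('green',c[i],s[i],rect(w,l==i,.015))
pose(); camera('top'); pose()
t=camera('top'); save(t,'t1')
for q in('red_reel','blue_reel'):
  for r in silhouettes(q,t)[:2]: b=r['bbox'];print(q,r['conf'],ray(t,(b[0]+b[2])/2,(b[1]+b[3])/2,.045)[:2])
E
```

```text
t 13.83 tcp [508.9 -69.8 167.6] yaw 165.9 tilt [0. 0.] q [-0.14  0.3  -0.08  1.19  0.    0.11] w 0.0598 gf 0.0 f [ 2.1 -0.6 -0.1]
screwdriver 0.85 [294.6, 81.4, 323.4, 219.3] [479. -72.] [ 26. 132.] 77.2
parts_box 0.95 [64.5, 157.4, 169.7, 276.5] [ 487. -275.] [ 64. 134.] 17.0
green [310.53215548 181.40706714] [ 298  146   26   74 1415] (array([506., -78.]), array([24., 72.]), 77.4)
t 13.98 tcp [509.6 -67.3 167.5] yaw 166.2 tilt [0. 0.] q [-0.13  0.3  -0.08  1.19  0.    0.11] w 0.0601 gf 0.0 f [ 0.1 -0.2  0.7]
t 14.03 tcp [509.7 -67.  167.5] yaw 166.3 tilt [0. 0.] q [-0.13  0.3  -0.08  1.19  0.    0.11] w 0.0596 gf 0.0 f [-0.6  0.6 -0.7]
red_reel 0.61 [ 0.58767421 -0.29424892]
red_reel 0.52 [ 0.63716586 -0.11044111]
blue_reel 0.73 [0.59473278 0.28091912]
```

View pics/w6.png

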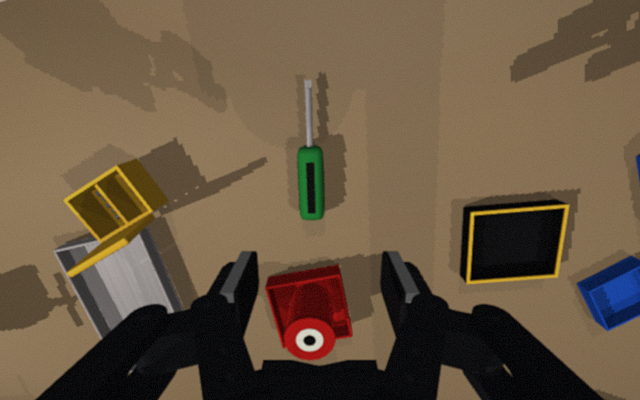

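The view shows the screwdriver at (311,160), aligned with the tool, and the red reel standing in its bin at (309,338). The open box lid leans over the end of the steel tray at (110,245). Grasping the handle.

Emit:
drive_tool(
  increments=[
    [[-2, -6, -35], [0, 0, 1], 0.7],
    [[-1, -5, -35], [0, 0, 0], 0.7],
    [[0, 0, -35], [0, 0, 0], 0.7],
    [[0, 0, -30], [0, 0, 0], 0.7],
    [[0, 0, -18], [0, 0, 0], 0.7],
    [[0, 0, -8], [0, 0, 0], 0.7],
    [[0, 0, 0], [0, 0, 0], 0.7],
    [[0, 0, 0], [0, 0, 0], 0.7],
  ],
)

```text
clock: 14.85
eef_pos: [0.5069, -0.0787, 0.0069]
tool_rot: [0.111, 0.994, -0.0, 0.0]
ft_force: [1.0, 0.2, 0.0]
grip_width: 0.0596
grasp_force: 0.0
```

Emit:
drive_tool(
  increments=[
    [[0, 0, -2], [0, 0, 0], 0],
    [[0, 0, 0], [0, 0, 0], 0],
    [[0, 0, 0], [0, 0, 0], 0],
    [[0, 0, 0], [0, 0, 0], 0],
    [[0, 0, 0], [0, 0, 0], 0],
    [[0, 0, 0], [0, 0, 0], 0],
    [[0, 0, 0], [0, 0, 0], 0],
  ],
)

```text
clock: 15.43
eef_pos: [0.5078, -0.0793, 0.0061]
tool_rot: [0.111, 0.994, 0.0, 0.002]
ft_force: [-1.3, 0.4, 7.3]
grip_width: 0.0224
grasp_force: 60.3
```

Emit:
drive_tool(
  increments=[
    [[0, 0, 25], [0, 0, 0], 0],
    [[0, 0, 40], [0, 0, 0], 0],
    [[0, 0, 40], [0, 0, 0], 0],
    [[0, 0, 40], [0, 0, 0], 0],
    [[18, -33, 0], [0, 0, 3], 0],
    [[18, -33, 0], [0, 0, 3], 0],
    [[18, -33, 0], [0, 0, 3], 0],
    [[18, -33, 0], [0, 0, 2], 0],
  ],
)

```text
clock: 16.1
eef_pos: [0.579, -0.2124, 0.1505]
tool_rot: [0.014, 1.0, -0.0, 0.001]
ft_force: [0.8, 1.5, -0.8]
grip_width: 0.0225
grasp_force: 59.5
```

Emit:
drive_tool(
  increments=[
    [[18, -33, 0], [0, 0, 0], 0],
    [[18, -33, 0], [0, 0, 0], 0],
    [[14, -30, 0], [0, 0, 0], 0],
    [[0, 0, 0], [0, 0, 0], 0],
    [[0, 0, 0], [0, 0, 0], 0],
  ],
)

```text
clock: 16.52
eef_pos: [0.6279, -0.3088, 0.1476]
tool_rot: [0.017, 1.0, 0.001, -0.001]
ft_force: [-0.3, -0.1, -0.6]
grip_width: 0.0226
grasp_force: 59.4
```

```bash
python3 - <<'E'
from h import *
pose()
w=look('w7',(('tool_tray',.018),('parts_box',.034),('box_lid',.06)))
pose()
E
```

```text
t 16.52 tcp [ 627.9 -308.8  147.6] yaw 178.0 tilt [-0.002  0.001] q [-0.46  0.69  0.5   1.38  0.   -0.42] w 0.0226 gf 59.44819986820221 f [-0.3 -0.1 -0.6]
tool_tray 0.89 [258.8, 44.5, 383.6, 238.3] [ 592. -304.] [ 95. 165.] 89.3
parts_box 0.8 [330.7, 0.0, 462.4, 47.8] [ 500. -251.] [93. 29.] 88.1
box_lid 0.91 [348.4, 0.0, 464.5, 46.5] [ 504. -250.] [ 8. 75.] 16.2
t 16.72 tcp [ 628.1 -305.8  150. ] yaw 178.3 tilt [-0.  0.] q [-0.45  0.69  0.49  1.38  0.   -0.42] w 0.0229 gf 59.449002742767334 f [ 0.3  0.7 -0.7]
```

View pics/w7.png

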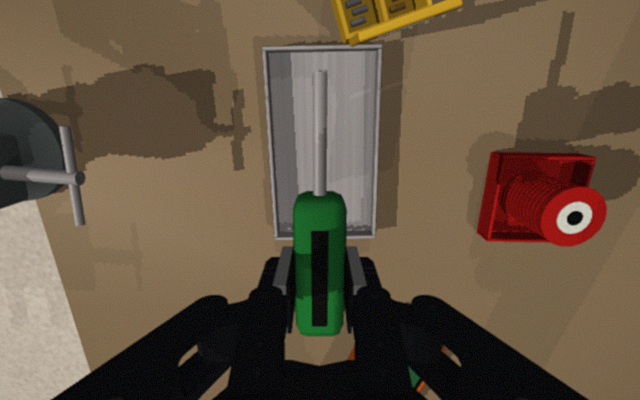

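The screwdriver hangs over the steel tray, which spans (260–382, 45–238), and is aligned with it. The red reel is in its bin. Lowering the screwdriver.

Emit:
drive_tool(
  increments=[
    [[-2, 2, -35], [0, 0, 0.5], 0],
    [[0, 0, -35], [0, 0, 0.5], 0],
    [[0, 0, -35], [0, 0, 0], 0],
    [[0, 0, -20], [0, 0, 0], 0],
    [[0, 0, -9], [0, 0, 0], 0],
    [[0, 0, -4], [0, 0, 0], 0],
    [[0, 0, 0], [0, 0, 0], 0],
    [[0, 0, 0], [0, 0, 0], 0],
  ],
)

```text
clock: 17.38
eef_pos: [0.6278, -0.3053, 0.0139]
tool_rot: [0.007, 1.0, -0.001, 0.002]
ft_force: [1.2, -0.3, -0.2]
grip_width: 0.0225
grasp_force: 59.4
```

Emit:
drive_tool(
  increments=[
    [[0, 0, -2], [0, 0, 0], 0],
    [[0, 0, -2], [0, 0, 0], 0],
    [[0, 0, 0], [0, 0, 0], 0],
    [[0, 0, 0], [0, 0, 0], 0],
  ],
)

```text
clock: 17.72
eef_pos: [0.6276, -0.3057, 0.0092]
tool_rot: [0.007, 1.0, -0.001, 0.002]
ft_force: [0.8, -0.2, 3.1]
grip_width: 0.0225
grasp_force: 59.9
```

Emit:
drive_tool(
  increments=[
    [[0, 0, 0], [0, 0, 0], 0.45],
    [[0, 0, 0], [0, 0, 0], 0.45],
    [[0, 0, 0], [0, 0, 0], 0.45],
    [[0, 0, 15], [0, 0, 0], 0.45],
    [[0, 0, 40], [0, 0, 0], 0.4],
    [[0, 0, 40], [0, 0, 0], 0.2],
    [[0, 0, 40], [0, 0, 0], 0],
    [[-12, 10, 35], [0, 0, 6], 0],
  ],
)

```text
clock: 18.38
eef_pos: [0.6155, -0.2964, 0.1794]
tool_rot: [-0.046, 0.999, -0.001, 0.001]
ft_force: [-0.2, 0.9, 0.1]
grip_width: 0.0005
grasp_force: 0.0
```

Emit:
drive_tool(
  increments=[
    [[-12, 10, 30], [0, 0, 6], 0],
    [[-12, 10, 30], [0, 0, 5], 0],
    [[-12, 0, 0], [0, 0, 0], 0],
    [[0, 0, 0], [0, 0, 0], 0],
    [[0, 0, 0], [0, 0, 0], 0],
  ],
)

```text
clock: 18.8
eef_pos: [0.5781, -0.2751, 0.2376]
tool_rot: [-0.141, 0.99, 0.0, 0.0]
ft_force: [0.3, 0.4, 0.1]
grip_width: 0.0005
grasp_force: 0.0
```

```bash
python3 - <<'E'
from h import *
w=camera('wrist'); save(w,'w8'); pose()
hsv=cv2.cvtColor(w['image'],cv2.COLOR_RGB2HSV)
m=cv2.inRange(hsv,(18,120,60),(35,255,255));n,l,s,c=cv2.connectedComponentsWithStats(m);i=1+s[1:,4].argmax();print('yellow',c[i],s[i])
print(*[rect(w,r['region'],z) for q,z in (('tool_tray',.018),('screwdriver',.016)) for r in silhouettes(q,w)[:1]])
x,y,ww,h=s[i,:4]; x0,y0=max(0,x-15),max(0,y-15); cr=w['image'][y0:y+h+15,x0:x+ww+15,::-1]
print(x0,y0,cr.shape); cv2.imwrite('pics/w8c.png',cv2.resize(cr,None,fx=4,fy=4,interpolation=cv2.INTER_CUBIC))
E
```

```text
t 18.85 tcp [ 578.1 -275.   236.4] yaw -163.8 tilt [-0.002  0.001] q [-0.44  0.53  0.45  1.49  0.   -0.73] w 0.0003 gf 0.0 f [ 0.5 -0.2 -0.3]
yellow [361.34428716  88.6653185 ] [ 327   55   74   68 3956]
(array([ 592., -304.]), array([ 94., 165.]), 89.3) (array([ 598., -305.]), array([ 26., 132.]), 89.6)
312 40 (98, 104, 3)
```

View pics/w8c.png

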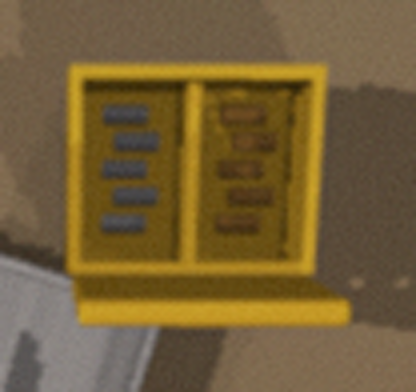

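The crop shows the box's compartments squarely, with the lid's free edge at crop row ~310 leaning away. The screwdriver is down in the tray at (598,−305). Now the exact box pose.

```bash
python3 - <<'E'
from h import *
w=camera('wrist')
P=[ray(w,312+u/4,40+v/4,.034)[:2]*1000 for u,v in((70,65),(327,65),(314,274),(68,272))]
for p in P: print(p.round(1))
c=np.mean(P,0); e=(P[3]-P[0]+P[2]-P[1]); yaw=np.degrees(np.arctan2(e[1],e[0])); print('c',c.round(1),'yaw',yaw,[np.linalg.norm(P[i]-P[i-1]).round(1) for i in range(4)])
a=np.radians(yaw); ex=np.array([np.cos(a),np.sin(a)])
for ang in(1.6,1.7,1.8,1.9,2.0):
    # free outer edge of lid: 50mm from hinge
    x=25-50*np.cos(ang); z=34+50*np.sin(ang); X=np.append(c+ex*x,z)/1000; print(ang,round(x,1),round(z,1),((proj(w,X)-[312,40])*4).round())
pose()
E
```

```text
[ 460.7 -298.9]
[ 442.9 -237.6]
[ 490.7 -223.5]
[ 508.1 -285.1]
c [ 475.6 -261.3] yaw 16.311387861024073 [np.float64(49.3), np.float64(63.8), np.float64(49.8), np.float64(64.0)]
1.6 26.5 84.0 [219. 286.]
1.7 31.4 83.6 [217. 309.]
1.8 36.4 82.7 [216. 331.]
1.9 41.2 81.3 [214. 353.]
2.0 45.8 79.5 [212. 372.]
t 19.00 tcp [ 578.2 -275.   235.3] yaw -163.8 tilt [-0.003  0.002] q [-0.44  0.53  0.45  1.49  0.   -0.73] w 0.0003 gf 0.0 f [ 0.8 -0.3 -0.6]
```

Emit:
drive_tool(
  increments=[
    [[-15, 10, -30], [0, 0, 0], 0],
    [[-14, 10, -35], [0, 0, 0], 0],
    [[-14, 11, -35], [0, 0, 0], 0],
    [[0, 0, -35], [0, 0, 0], 0],
    [[0, 0, -20], [0, 0, 0], 0],
    [[0, 0, -10], [0, 0, 0], 0],
    [[0, 0, 0], [0, 0, 0], 0],
    [[0, 0, 0], [0, 0, 0], 0],
  ],
)

```text
clock: 19.67
eef_pos: [0.5358, -0.2443, 0.0722]
tool_rot: [-0.141, 0.99, 0.0, -0.0]
ft_force: [0.4, -1.0, 0.4]
grip_width: 0.0
grasp_force: 0.0
```

```bash
python3 - <<'E'
from h import *
pose(); camera('side'); pose()
E
```

```text
t 19.67 tcp [ 535.8 -244.3   72.2] yaw -163.8 tilt [-0.001  0.   ] q [-0.43  0.52 -0.    1.04  0.   -0.71] w 0.0 gf 0.0 f [ 0.4 -1.   0.4]
t 19.72 tcp [ 536.7 -244.7   73.5] yaw -163.8 tilt [ 0.002 -0.001] q [-0.43  0.52 -0.    1.04  0.   -0.71] w 0.0001 gf 0.0 f [0.4 0.3 0.1]
```

Emit:
drive_tool(
  increments=[
    [[-14, -4, 0], [0, 0, 0], 0],
    [[-6, -2, 0], [0, 0, 0], 0],
    [[-10, -3, 0], [0, 0, 0], 0],
    [[-10, -3, -2], [0, 0, 0], 0],
    [[-8, -2, -5], [0, 0, 0], 0],
    [[-7, -2, -7], [0, 0, 0], 0],
    [[-5, -1, -8], [0, 0, 0], 0],
    [[-3, -1, -8], [0, 0, 0], 0],
  ],
)

```text
clock: 20.38
eef_pos: [0.4712, -0.2622, 0.0416]
tool_rot: [-0.141, 0.99, 0.0, -0.0]
ft_force: [0.1, 0.3, 0.4]
grip_width: 0.0001
grasp_force: 0.1
```

Emit:
drive_tool(
  increments=[
    [[0, 0, 0], [0, 0, 0], 0],
    [[0, 0, -1], [0, 0, 0], 0],
    [[0, 0, 0], [0, 0, 0], 0],
  ],
)

```text
clock: 20.63
eef_pos: [0.4724, -0.2619, 0.0411]
tool_rot: [-0.141, 0.99, 0.0, -0.0]
ft_force: [0.1, -0.8, -0.0]
grip_width: 0.0001
grasp_force: 0.0
```

Emit:
drive_tool(
  increments=[
    [[0, 0, -1], [0, 0, 0], 0],
    [[0, 0, -1], [0, 0, 0], 0],
    [[0, 0, 0], [0, 0, 0], 0],
  ],
)

```text
clock: 20.88
eef_pos: [0.4729, -0.262, 0.0401]
tool_rot: [-0.141, 0.99, -0.0, 0.0]
ft_force: [-1.2, 0.5, 2.7]
grip_width: 0.0
grasp_force: 1.3
```

Emit:
drive_tool(
  increments=[
    [[0, 0, 20], [0, 0, 0], 0],
    [[0, 0, 40], [0, 0, 0], 0.9],
    [[14, 4, 40], [0, 0, 0], 0.9],
    [[20, 6, 40], [0, 0, 0], 0.9],
    [[20, 6, 10], [0, 0, 0], 0.9],
    [[0, 0, 0], [0, 0, 0], 0.9],
    [[0, 0, 0], [0, 0, 0], 0.9],
  ],
)

```text
clock: 21.47
eef_pos: [0.5258, -0.2464, 0.1864]
tool_rot: [-0.142, 0.99, -0.001, 0.001]
ft_force: [-1.3, -0.5, -1.3]
grip_width: 0.0722
grasp_force: 0.0
```

```bash
python3 - <<'E'
from h import *
w=camera('wrist'); save(w,'w9'); pose()
hsv=cv2.cvtColor(w['image'],cv2.COLOR_RGB2HSV)
m=cv2.inRange(hsv,(18,120,60),(35,255,255));n,l,s,c=cv2.connectedComponentsWithStats(m);i=1+s[1:,4].argmax();print('yellow',c[i],s[i],rect(w,l==i,.040))
pose()
E
```

```text
t 21.52 tcp [ 524.2 -246.2  184.9] yaw -163.8 tilt [-0.001  0.   ] q [-0.44  0.42  0.14  1.29 -0.   -0.72] w 0.0764 gf 0.0 f [-1.  -0.2  0.3]
yellow [319.39773118 127.48023376] [ 283   99   74   59 2909] (array([ 476., -262.]), array([50., 64.]), 15.7)
t 21.52 tcp [ 524.2 -246.2  184.9] yaw -163.8 tilt [-0.001  0.   ] q [-0.44  0.42  0.14  1.29 -0.   -0.72] w 0.0764 gf 0.0 f [-1.  -0.2  0.3]
```

View pics/w9.png

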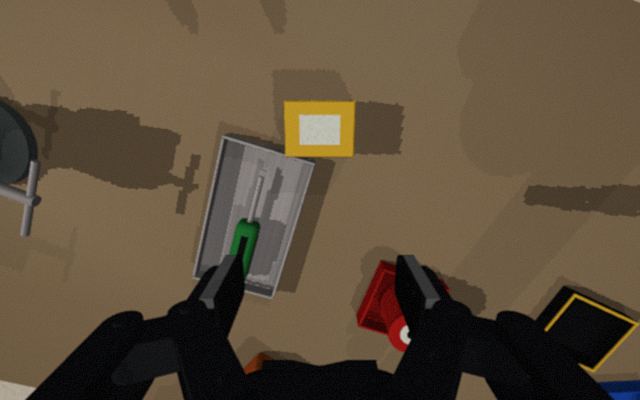

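The lid is shut, showing the white label at (319,128). The screwdriver lies in the tray, and the box has not moved. Grasping across the 64 mm side.

Emit:
drive_tool(
  increments=[
    [[-24, -8, -30], [0, 0, 0], 1],
    [[-24, -8, -35], [0, 0, 0], 1],
    [[0, 0, -35], [0, 0, 0], 1],
    [[0, 0, -25], [0, 0, 0], 1],
    [[0, 0, -15], [0, 0, 0], 1],
    [[0, 0, 0], [0, 0, 0], 1],
    [[0, 0, 0], [0, 0, 0], 1],
    [[0, 0, 0], [0, 0, 0], 1],
  ],
)

```text
clock: 22.18
eef_pos: [0.4772, -0.2626, 0.0472]
tool_rot: [-0.141, 0.99, -0.0, -0.0]
ft_force: [0.9, 0.8, 0.6]
grip_width: 0.0856
grasp_force: 0.0
```

Emit:
drive_tool(
  increments=[
    [[-1, 0, -15], [0, 0, 0], 1],
    [[0, 0, -10], [0, 0, 0], 1],
    [[0, 0, -6], [0, 0, 0], 1],
    [[0, 0, 0], [0, 0, 0], 1],
    [[0, 0, 0], [0, 0, 0], 0],
    [[0, 0, 0], [0, 0, 0], 0],
    [[0, 0, 0], [0, 0, 0], 0],
    [[0, 0, 0], [0, 0, 0], 0],
  ],
)

```text
clock: 22.85
eef_pos: [0.4772, -0.2627, 0.0169]
tool_rot: [-0.141, 0.99, -0.001, 0.001]
ft_force: [-0.3, 0.3, 3.4]
grip_width: 0.0626
grasp_force: 67.1
```

Emit:
drive_tool(
  increments=[
    [[0, 0, 0], [0, 0, 0], 0],
    [[0, 0, 0], [0, 0, 0], 0],
    [[0, 0, 0], [0, 0, 0], 0],
  ],
)

```text
clock: 23.1
eef_pos: [0.4772, -0.2627, 0.0169]
tool_rot: [-0.141, 0.99, -0.001, 0.001]
ft_force: [-1.1, 0.1, 5.8]
grip_width: 0.0624
grasp_force: 67.4
```

Emit:
drive_tool(
  increments=[
    [[0, 0, 25], [0, 0, 0], 0],
    [[0, 0, 40], [0, 0, 0], 0],
    [[0, 0, 40], [0, 0, 0], 0],
    [[10, 34, 15], [0, 0, -4], 0],
    [[13, 34, 0], [0, 0, -4], 0],
    [[13, 34, 0], [0, 0, -4], 0],
    [[13, 34, 0], [0, 0, -4], 0],
    [[13, 34, 0], [0, 0, -4], 0],
  ],
)

```text
clock: 23.77
eef_pos: [0.5383, -0.0909, 0.1357]
tool_rot: [0.035, 0.999, -0.0, -0.0]
ft_force: [0.9, -0.2, -1.1]
grip_width: 0.0626
grasp_force: 66.5
```

Emit:
drive_tool(
  increments=[
    [[13, 34, 0], [0, 0, -4], 0],
    [[13, 34, 0], [0, 0, 0], 0],
    [[13, 34, 0], [0, 0, 0], 0],
    [[13, 34, 0], [0, 0, 0], 0],
    [[13, 34, 0], [0, 0, 0], 0],
    [[13, 29, 0], [0, 0, 0], 0],
    [[0, 0, 0], [0, 0, 0], 0],
    [[0, 0, 0], [0, 0, 0], 0],
  ],
)

```text
clock: 24.43
eef_pos: [0.6162, 0.1085, 0.1347]
tool_rot: [0.066, 0.998, -0.0, -0.001]
ft_force: [-0.8, -0.6, -2.3]
grip_width: 0.0624
grasp_force: 66.6
```

```bash
python3 - <<'E'
from h import *
pose()
w=look('w10',(('box_bay',.018),('parts_box',.12)))
camera('top'); pose()
E
```

```text
t 24.43 tcp [616.2 108.5 134.7] yaw 172.4 tilt [-0.001 -0.001] q [ 0.17  0.54  0.2   1.23 -0.    0.31] w 0.0624 gf 66.58101797103882 f [-0.8 -0.6 -2.3]
box_bay 0.61 [262.0, 149.6, 378.1, 206.8] [599. 110.] [96. 48.] 82.5
parts_box 0.92 [245.3, 203.4, 397.1, 332.6] [631. 106.] [82. 82.] 82.5
parts_box 0.41 [495.3, 108.9, 608.8, 183.9] [577. 228.] [58. 36.] 79.6
t 24.63 tcp [615.7 105.3 135.5] yaw 172.1 tilt [-0.001 -0.001] q [ 0.17  0.54  0.2   1.23 -0.    0.31] w 0.0626 gf 66.57959818840027 f [-0.6 -0.4 -1. ]
```

View pics/w10.png

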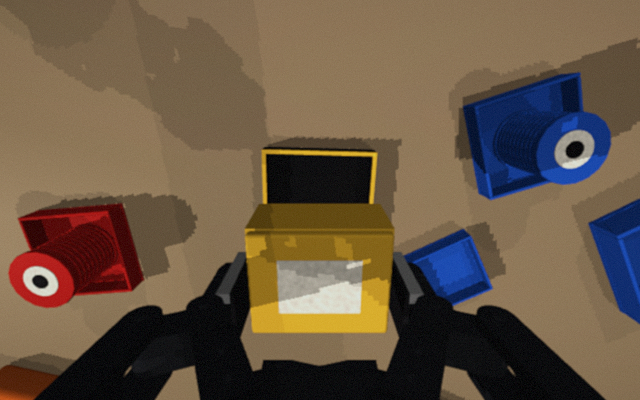

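The box is held level over the bay, whose near edge is at (320,150), with both reels in their bins. Lowering it.

Emit:
drive_tool(
  increments=[
    [[0, 1, -35], [0, 0, 0], 0],
    [[0, 0, -35], [0, 0, 0], 0],
    [[0, 0, -20], [0, 0, 0], 0],
    [[0, 0, -12], [0, 0, 0], 0],
    [[0, 0, -8], [0, 0, 0], 0],
    [[0, 0, 0], [0, 0, 0], 0],
    [[0, 0, 0], [0, 0, 0], 0],
  ],
)

```text
clock: 25.22
eef_pos: [0.6166, 0.1068, 0.0263]
tool_rot: [0.069, 0.998, -0.0, 0.0]
ft_force: [-0.1, 0.7, -0.9]
grip_width: 0.0623
grasp_force: 66.5
```

Emit:
drive_tool(
  increments=[
    [[0, 0, -3], [0, 0, 0], 0],
    [[0, 0, -2], [0, 0, 0], 0],
    [[0, 0, -1], [0, 0, 0], 0],
    [[0, 0, 0], [0, 0, 0], 0],
    [[0, 0, 0], [0, 0, 0], 0],
  ],
)

```text
clock: 25.63
eef_pos: [0.6165, 0.1077, 0.0202]
tool_rot: [0.068, 0.998, 0.0, 0.0]
ft_force: [-1.1, -0.2, -1.3]
grip_width: 0.0619
grasp_force: 66.5
```

Emit:
drive_tool(
  increments=[
    [[0, 0, -1], [0, 0, 0], 0],
    [[0, 0, 0], [0, 0, 0], 0],
    [[0, 0, 0], [0, 0, 0], 0],
  ],
)

```text
clock: 25.88
eef_pos: [0.6167, 0.1078, 0.02]
tool_rot: [0.068, 0.998, 0.0, 0.001]
ft_force: [-2.2, -1.4, 4.8]
grip_width: 0.0625
grasp_force: 67.3
```

Emit:
drive_tool(
  increments=[
    [[0, 0, 0], [0, 0, 0], 0.9],
    [[0, 0, 0], [0, 0, 0], 0.9],
    [[0, 0, 0], [0, 0, 0], 0.95],
    [[0, 0, 0], [0, 0, 0], 0.95],
    [[0, 0, 15], [0, 0, 0], 0.95],
    [[0, 0, 40], [0, 0, 0], 1],
    [[0, 0, 40], [0, 0, 0], 1],
    [[0, 0, 40], [0, 0, 0], 1],
  ],
)

```text
clock: 26.55
eef_pos: [0.6157, 0.1075, 0.1544]
tool_rot: [0.068, 0.998, -0.0, -0.001]
ft_force: [1.5, 0.0, -0.3]
grip_width: 0.0856
grasp_force: 0.0
```

Emit:
drive_tool(
  increments=[
    [[0, 0, 40], [0, 0, 0], 1],
    [[-5, -20, 40], [0, 0, 0], 1],
    [[-5, -30, 20], [0, 0, 0], 1],
    [[0, -35, 0], [0, 0, 0], 1],
    [[0, -35, 0], [0, 0, 0], 1],
    [[0, 0, 0], [0, 0, 0], 1],
    [[0, 0, 0], [0, 0, 0], 1],
  ],
)

```text
clock: 27.13
eef_pos: [0.6067, -0.0128, 0.2509]
tool_rot: [0.07, 0.998, 0.0, 0.0]
ft_force: [0.5, 0.7, -0.7]
grip_width: 0.0855
grasp_force: 0.0
```

```bash
python3 - <<'E'
from h import *
pose()
s=camera('side'); save(s,'s1'); cv2.imwrite('pics/s1c.png',cv2.resize(s['image'][100:400,160:460,::-1],(600,600),interpolation=cv2.INTER_CUBIC))
w=look('w11',(('parts_box',.043),('box_bay',.018),('screwdriver',.016),('tool_tray',.018)))
t=camera('top')
for r in silhouettes('iron_stand',t)[:2]: print(r['conf'],r['bbox'])
E
```

```text
t 27.13 tcp [606.7 -12.8 250.9] yaw 172.0 tilt [0. 0.] q [-0.02  0.45  0.36  1.48  0.    0.12] w 0.0855 gf 0.0 f [ 0.5  0.7 -0.7]
parts_box 0.66 [389.4, 138.1, 458.4, 191.8] [613. 103.] [73. 53.] 82.1
box_bay 0.66 [373.6, 129.9, 462.8, 195.7] [617. 105.] [99. 82.] 81.5
box_bay 0.51 [16.7, 116.9, 146.8, 253.3] [ 592. -298.] [105. 165.] 89.2
screwdriver 0.84 [64.7, 141.3, 113.1, 239.6] [ 599. -304.] [ 35. 129.] 88.3
tool_tray 0.62 [18.4, 114.2, 143.5, 253.1] [ 592. -298.] [106. 165.] 88.9
0.58 [153.3, 210.1, 230.5, 253.5]
```

View pics/s1c.png

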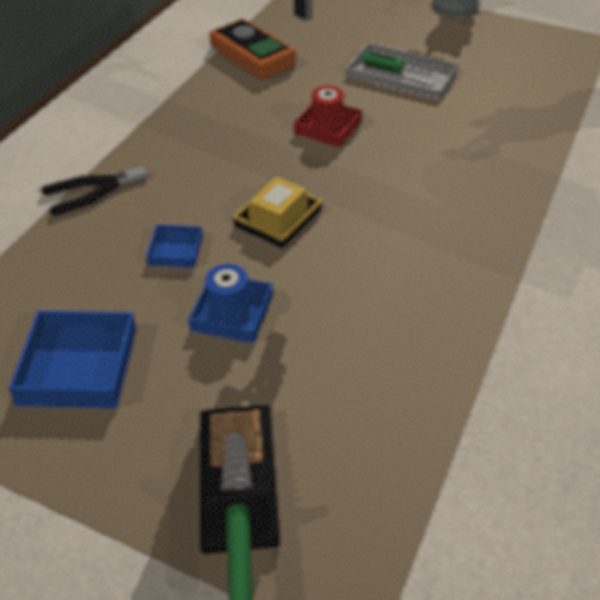

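View pics/w11.png

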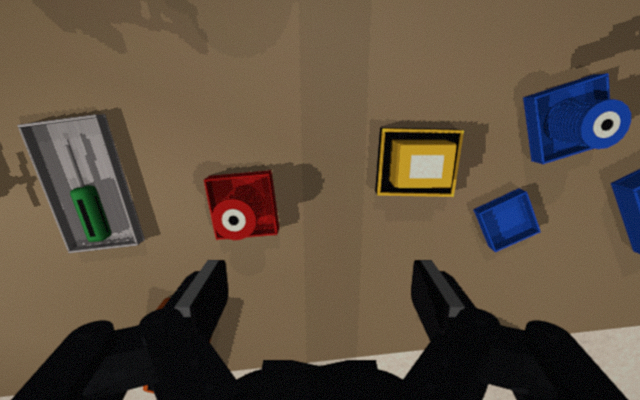

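The pictures show both reels standing in their bins and the screwdriver lying along the steel tray. The shut box is flat in the bay at (422,162), and the iron stand is where it started. Handing in.

```bash
python3 -c "
from workcell import job_done; print(job_done())"
```

```text
the job is handed in; nothing more can be done
None
```

The job is handed in at about 27 s on the robot clock, with no verdict returned: the final pictures show the red and blue reels standing in their bins, the screwdriver lengthwise in the steel tray, the parts box shut and upright in its bay, and the iron stand in its place.

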